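# Trip the breaker, clear the press's catch tray, restore power

## Robot

A 6-joint arm with a two-finger parallel gripper is mounted at the origin on the work surface. World frame = base frame: x ahead of the robot, y to its left, z up, the work surface at z = 0. Lengths are in mm, angles in rad, forces in N, time in s.
With the tool pointing down it reaches from about 325 to 850 mm from the base axis. Payload 15.5 kg.
Tool frame: the origin (TCP) lies at the very end of the fingers, on their centre line; the grasp point (between the pads) lies 19 mm behind it (robot.grasp_offset is the distance from the TCP to the grasp point, in mm); z points along the fingers, y is the line along which they close (so a half turn about z gives the same grasp; the last joint's range is limited). The gripper opens to 91 mm and grips with 3 to 60 N. Pads are 32 mm wide; open, the fingers measure 118 mm over their backs; the gripper's body (76 mm by 178 mm) begins 60 mm behind the grasp point.
Start: joints at [-1.2, 0.494, 1.345, -0, 1.302, -0.096], TCP at [280.712, -558.415, 213.915] pointing down, gripper open.
Joint ranges: [-2.91, 2.91], [-0.82, 2.16], [0.22, 2.67], [-1.22, 4.37], [0.12, 2.79], [-3.08, 3.08]. Speed limits (rad/s): [1.89, 1.89, 2.57, 3.01, 3.01, 3.01].

## Interface

Orientations are given as a unit quaternion [x, y, z, w].
In Python, from cell import robot, get_image, camera_model gives the robot as it stands.
- The arm moves only by the tool send_rows, never from a script. Its argument "motion" is one flat list of numbers, 6 for each row, row after row: the shift along the tool's x, y, z in m, then the turn, a rotation vector about the tool's x, y, z in degrees. A call has 1 to 8 rows; each row is the pose to reach, as a shift and turn from the pose commanded when the call began, along the tool's axes at that moment; what a row does not reach only later rows make up. A row lasts 1/8 s, in which the tool goes at most 62.5 mm and 10.7 degrees, less where a joint would pass 70% of its speed; a pose out of reach is approached as far as the arm can. A call with a gripper value outside its range is refused whole. "grip" is the closure, from 0 (fully open) to 1 (shut), set as the call begins (left out, the last holds). The fingers move at their own pace and stop on an object; the grip force is fixed at half the most. Time passes only in rows, so rows that repeat a pose let the fingers close. It gives the time, the measured TCP pose, the force, the opening and the grip force at its end, in the units of the state.
- robot.observe(): the state, without advancing time (a new reading comes with each control period).
- get_image(name): name is "side" or "top"; returns (picture, depth): 480x640x3 uint8, red, green, blue; 480x640 float32, mm along the optical axis (not along the pixel's ray), 0 where there is no reading.
- camera_model(name): a dict with "camera_matrix" (3x3 intrinsics, pixels), "eye" and "rotation" of the camera in the world. Camera axes: x right, y down, z forward; pixel columns grow to the right and rows downward; lengths in mm; the calibration is good to about 2 mm. A picture is of the moment at which its call begins. camera_model takes no time and is no camera call.
- robot.close_job(): hands the job in; it is judged then, once.
The state is a dict: "time": time; "q": joint angles; "dq": joint speeds; "joint_efforts": joint torques, N m; "tcp_pos": TCP position; "ee_rot": TCP orientation; "contact_force": force on the tool from outside, world axes, zero at the start; "ft_torque": the same for the moment, N m; "opening": opening from 0.0 (shut) to 1.0 (fully open); "grasp_force": force on a finger pad.
Only numpy, scipy, OpenCV 4.12 (cv2) and the standard library are available. Lean on these libraries where they do the work, as an engineer would, in place of code of your own. Each camera call takes 0.05 s, during which the arm holds its last target. There are 200 camera calls.

## Task

Make the press safe before reaching into its catch tray: push the test button on the breaker box so that the lever drops. With the lever down, move every finished copper cap from the tray into the wooden tote, all lying on its floor in one layer with none on top of another, and only then lift the lever back up so that it stays up. Do not touch a cap while the lever is up, and leave the hammer, battery and chisel where they are.

Things in the scene. Friction and masses are not known exactly. Their poses are not given: they have to be found in the camera images.
- tray: steel catch tray of the press, fixed, open on top, outside 210 (its x) x 200 (its y) x 22 mm high, walls and floor 4 mm; origin at the centre of its underside. The fixed, sloping steel chute of the press (120 mm wide, climbing away from the tray at about 13 degrees) joins its +y wall.
- tote: open wooden tote, fixed, outside 240 (its x) x 200 (its y) x 60 mm high, walls and floor 5 mm; origin at the centre of its underside
- breaker_box: grey steel box of the earth-leakage breaker, fixed, 160 (x) x 180 (y) x 100 mm high, origin at the centre of its underside; its front is its -x face. On its flat top, near the front, stand two grey cheeks (36 x 8 mm, up to 126 mm above the bench) with the lever between them, and, to the side, a black collar 48 mm across and 22 mm high with the white test button in it.
- lever (a joint): breaker lever, rad: 0 = up (on; it leans 0.22 rad back from upright, away from the box's front, and rests there by its own weight), 1.9 = dropped (off; it sticks out over the front of the box, 0.11 rad below level). It is a weighted handle with nothing else holding it, so it tips over upright (at 0.22) and falls to whichever side it is on, in about a second. Lifting it at the grip takes about 1 N.
- lever_grip (a point): centre of the lever's black grip, a block 14 mm wide across the lever (along the box's y), 16 mm thick and 34 mm long along the lever; 75 mm from the hinge. Site axes: those of the box when the lever is up, turning with the lever
- lever_hinge (a point): hinge of the lever, a level axis along the box's y, 112 mm above the bench, in the box's frame at x -55, y -35 mm
- test_button (a joint): test button travel, m: 0 = out, 0.008 = fully in. Sprung: about 1.3 N to start, 5 N fully in. From about 0.0045 inwards it throws the lever off its rest; press it fully.
- button_top (a point): centre of the top of the white round test button, 32 mm across, 134.5 mm above the bench when out; pressed straight down. In the box's frame at x -20, y 45 mm
- cap1: finished pressed copper cap, 40 mm across, 34 mm high, straight-sided for the lowest 24 mm, domed above; solid to the touch, 50 to 100 g; origin at the centre of its flat underside, z through the dome. All caps are alike; four to six are present. They start standing on the tray's floor in two rows along the tray's y, rows 76 mm apart, 60 mm apart within a row.
- cap2: another copper cap, just like cap1 (or absent)
- cap3: another copper cap, just like cap1 (or absent)
- cap4: another copper cap, just like cap1 (or absent)
- cap5: another copper cap, just like cap1 (or absent)
- cap6: another copper cap, just like cap1 (or absent)
- hammer: bystander: loose hammer 260 mm long with wooden handle, lying on the bench, not part of the work
- battery: bystander: loose black battery pack 75 x 110 x 63 mm on the bench, not part of the work
- chisel: bystander: loose square steel chisel 12 x 130 x 12 mm on the bench, not part of the work
There are look-alikes about, which are no part of the job. Leave any blue look-alike of the cap1 alone. Leave any purple look-alike of the cap4 alone.

How it is judged (in metres and radians):
On the way, in this order (a step that is already met when the one before it is completed fails the run):
1. the test button is pressed in, more than 3 mm (value of joint test_button above 0.003 m).
2. the lever has dropped (value of joint lever above 1.7 rad), for 0.2 s.
3. every cap lies in the tote, in one layer, with the lever still down (x of cap1 in the frame of tote between -0.115 and 0.115 m and y of cap1 in the frame of tote between -0.095 and 0.095 m and z of each of cap1, cap2, cap3, cap4, cap5, cap6 in the frame of tote below 0.033 m and linear speed of each of cap1, cap2, cap3, cap4, cap5, cap6 below 0.05 m/s and x of cap2 in the frame of tote between -0.115 and 0.115 m and y of cap2 in the frame of tote between -0.095 and 0.095 m and x of cap3 in the frame of tote between -0.115 and 0.115 m and y of cap3 in the frame of tote between -0.095 and 0.095 m and x of cap4 in the frame of tote between -0.115 and 0.115 m and y of cap4 in the frame of tote between -0.095 and 0.095 m and x of cap5 in the frame of tote between -0.115 and 0.115 m and y of cap5 in the frame of tote between -0.095 and 0.095 m and x of cap6 in the frame of tote between -0.115 and 0.115 m and y of cap6 in the frame of tote between -0.095 and 0.095 m and value of joint lever above 1.7 rad), for 0.2 s.
4. the lever is up again (value of joint lever below 0.1 rad), for 0.2 s.
At the end, for the whole second after the job is handed in: Every cap present is in the tote, at rest on its floor (its origin inside the walls and less than 33 mm above the tote's underside, so not on top of another), the lever is up (joint below 0.1 rad) and stays there, and the test button is out (x of cap1 in the frame of tote between -0.115 and 0.115 m and y of cap1 in the frame of tote between -0.095 and 0.095 m and z of each of cap1, cap2, cap3, cap4, cap5, cap6 in the frame of tote below 0.033 m and linear speed of each of cap1, cap2, cap3, cap4, cap5, cap6 below 0.05 m/s and x of cap2 in the frame of tote between -0.115 and 0.115 m and y of cap2 in the frame of tote between -0.095 and 0.095 m and x of cap3 in the frame of tote between -0.115 and 0.115 m and y of cap3 in the frame of tote between -0.095 and 0.095 m and x of cap4 in the frame of tote between -0.115 and 0.115 m and y of cap4 in the frame of tote between -0.095 and 0.095 m and x of cap5 in the frame of tote between -0.115 and 0.115 m and y of cap5 in the frame of tote between -0.095 and 0.095 m and x of cap6 in the frame of tote between -0.115 and 0.115 m and y of cap6 in the frame of tote between -0.095 and 0.095 m and value of joint lever below 0.1 rad and value of joint test_button below 0.002 m); the robot touches nothing.
It fails at once if a cap is touched by the fingers while the lever is up (joint below 0.8) (value of joint lever below 0.8 rad and (contact force between the fingers and cap1 above 0.5 N or contact force between the fingers and cap2 above 0.5 N or contact force between the fingers and cap3 above 0.5 N or contact force between the fingers and cap4 above 0.5 N or contact force between the fingers and cap5 above 0.5 N or contact force between the fingers and cap6 above 0.5 N)).
It fails at once if the hammer, battery or chisel is moved more than 40 mm (distance of any of hammer, battery, chisel from where it was at the start of the episode above 0.04 m).
Of cap1, cap2, cap3, cap4, cap5, cap6 only 4 to 6 are there at a start; the rules pass over those that are not, and their reading is None.
At some moment in a run one of cap1, cap2, cap3, cap4, cap5, cap6 may be knocked a few centimetres aside while the robot is not near it.
Once in a run the grip may slacken for a moment while it holds something.
It also fails if it takes over 210 s, if anything falls off the work surface, if the arm or the gripper's body presses on something with over 40 N, if the wrist force passes 120 N, or if a joint passes its speed limit or range.

## Working session

There is one attempt and no reset: what is moved stays moved. The work goes in short steps, Python scripts to look and compute and a tool call to move; the robot and the scene stay as the last step left them, time stands still between calls to the robot, and variables do not carry over. Pictures are saved under pics/ and viewed, at most 14 in all, crops included, and the job is handed in when it is done.

Besides the shell and the picture viewer there is one more tool, called after "Call:" as name(argument=value, ...), one argument or row to a line, values as JSON. send_rows: Moves the arm, as the interface text tells. Its arguments: {"type":"object","properties":{"motion":{"type":"array","items":{"type":"number"}},"grip":{"type":"number"}},"required":["motion"]}

```bash
mkdir -p pics; ls
python3 - <<'E'
from cell import robot,get_image,camera_model
import cv2,numpy as np
for n in("top","side"):
    p,d=get_image(n); cv2.imwrite(f"pics/{n}0.png",p[:,:,::-1]); np.savez(f"pics/{n}0.npz",p=p,d=d)
    m=camera_model(n); print(n,m)
s=robot.observe(); print(s)
E
```

```text
pics
top {'camera_matrix': array([[592.78428737,   0.        , 311.70330558],
       [  0.        , 592.78428737, 256.45375941],
       [  0.        ,   0.        ,   1.        ]]), 'eye': array([ 453.33390719,   12.3382508 , 1287.50683937]), 'rotation': array([-0.70413043,  0.70870985, -0.03279225,  0.02924646])}
side {'camera_matrix': array([[462.62897582,   0.        , 317.84087513],
       [  0.        , 462.62897582, 237.13574985],
       [  0.        ,   0.        ,   1.        ]]), 'eye': array([433.81295247, 723.14564929, 873.91205068]), 'rotation': array([-0.08670916,  0.9228155 , -0.3733459 ,  0.03880616])}
{'time': 0.1, 'q': array([-1.20053007e+00,  4.94105735e-01,  1.34607432e+00, -1.28875936e-05,
        1.30250422e+00, -9.54981410e-02]), 'dq': array([-1.02702938e-03, -2.58205215e-03, -6.46729932e-04,  2.74661284e-05,
       -3.79062612e-04,  6.86778380e-04]), 'joint_efforts': array([-8.62419420e-04, -8.80239987e+01, -3.82545197e+01,  7.08323764e-02,
        4.83563624e-02, -2.88334911e-05]), 'tcp_pos': array([ 280.56486719, -558.09876258,  213.40567036]), 'ee_rot': array([ 9.73004736e-01,  2.30784502e-01, -8.09035894e-05, -5.39815359e-04]), 'contact_force': array([-0.44941388,  0.47302385,  0.23810571]), 'ft_torque': array([-0.06069672, -0.01837056, -0.00080926]), 'grasp_force': 0.0, 'opening': 1.0007876590236662}
```

View pics/top0.png

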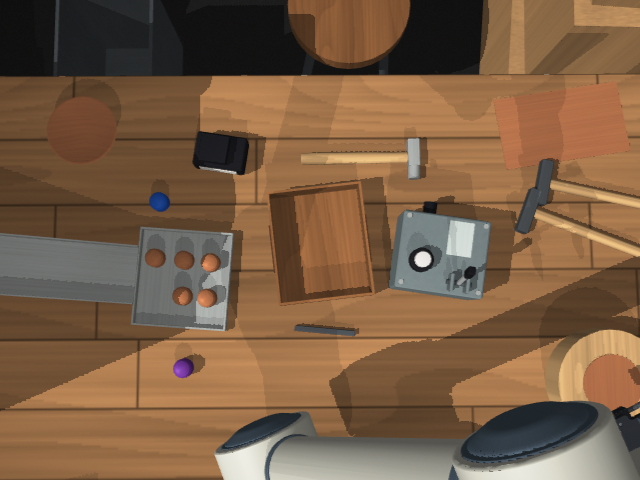

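View pics/side0.png

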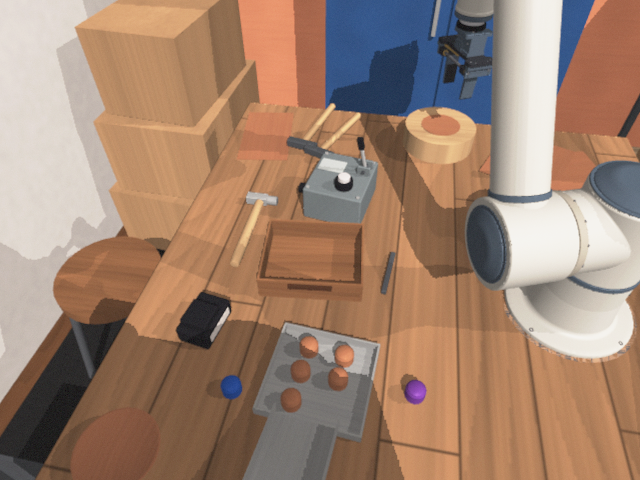

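Both views show five copper caps in the tray (top px (155,258), (184,260), (210,263), (182,296), (207,298)). The blue look-alike is at (159,202) and the purple one at (183,368), both outside the tray. The breaker button is at (422,259), the lever at (468,273), and the tote is centred near (322,242).

```bash
cat > h.py <<'E'
import numpy as np,cv2
from scipy.spatial.transform import Rotation as R
from cell import robot,get_image,camera_model
def cam(n):
    m=camera_model(n); return m["camera_matrix"],m["eye"],R.from_quat(m["rotation"]).as_matrix()
def cloud(n,d):
    K,e,r=cam(n); v,u=np.mgrid[0:480,0:640]
    c=np.stack([(u-K[0,2])/K[0,0]*d,(v-K[1,2])/K[1,1]*d,d],-1); return c@r.T+e
def ray(n,u,v,z):
    K,e,r=cam(n); w=r@np.array([(u-K[0,2])/K[0,0],(v-K[1,2])/K[1,1],1]); return e+w*(z-e[2])/w[2]
def proj(n,p):
    K,e,r=cam(n); c=K@(r.T@(np.array(p)-e)); return c[:2]/c[2]
def copper(p):
    h=cv2.cvtColor(p,cv2.COLOR_RGB2HSV); return (((h[...,0]<14)&(h[...,1]>120))*255).astype(np.uint8)
def caps(p,P):
    "cap centres: points of the cloud of raised copper in the tray region (x,y world)"
    m=((copper(p)>0)&(P[...,2]>14)&(P[...,2]<50)).astype(np.uint8); 
    m=cv2.morphologyEx(m,cv2.MORPH_OPEN,np.ones((3,3),np.uint8)); return m
def act(tx,ty,tz,yaw=None):
    "tool-frame shift in m (and turn about z deg) from the measured pose to world target in mm"
    s=robot.observe(); r=R.from_quat(s["ee_rot"]); t=r.inv().apply(np.array([tx,ty,tz])-s["tcp_pos"])/1000
    y=r.as_matrix()[:,1]; a=np.degrees(np.arctan2(y[1],y[0]))
    dy=None if yaw is None else -((yaw-a+90)%180-90)
    return np.round(t,4),dy
E
python3 - <<'E'
from h import *
z=np.load("pics/top0.npz");p,d=z["p"],z["d"];P=cloud("top",d)
def rect(name,u0,u1,v0,v1,z0,z1):
    m=np.zeros((480,640),bool);m[v0:v1,u0:u1]=1;m&=(P[...,2]>z0)&(P[...,2]<z1)
    r=cv2.minAreaRect(P[m][:,:2].astype(np.float32));print(name,m.sum(),r,cv2.boxPoints(r).round(0).tolist(),np.median(P[m][:,2]))
rect("box",370,510,195,310,94,106)
rect("tote",255,385,165,315,54,66)
rect("tray",125,245,218,340,16,26)
m=caps(p,P);n,l,s,c=cv2.connectedComponentsWithStats(m)
for i in range(1,n):
    if s[i,4]>60:
        Q=P[l==i];print(c[i].round(1),s[i,4],Q[:,2].max().round(1),ray("top",*c[i],28).round(1))
for u,v in[(422,259),(470,272)]: print(P[v,u])
print(np.percentile(P[300:320,100:600,2],[5,50,95]))
for u,v in[(159,202),(183,368),(220,152),(325,330),(415,158),(305,158)]: print(u,v,P[v,u].round(0))
cv2.imwrite("pics/crop.png",np.hstack([cv2.resize(p[220:335,125:245],(480,460)),cv2.resize(p[200:305,385:495],(320,306))[:0].reshape(0,320,3) if 0 else cv2.resize(p[200:305,385:495],(320,460))])[:,:,::-1])
E
```

```text
box 5957 ((561.921875, -257.6962890625), (180.3550567626953, 159.8726806640625), 81.28575897216797) [[469.0, -335.0], [627.0, -359.0], [655.0, -181.0], [497.0, -156.0]] 99.47750387183419
tote 1080 ((591.268798828125, -10.851600646972656), (240.91738891601562, 205.24661254882812), 6.2583327293396) [[460.0, 78.0], [483.0, -126.0], [722.0, -100.0], [700.0, 104.0]] 59.05122998724278
tray 951 ((520.7747802734375, 293.5532531738281), (221.204345703125, 210.3339080810547), 85.4593734741211) [[407.0, 192.0], [617.0, 175.0], [634.0, 395.0], [425.0, 412.0]] 21.070642290232627
[ 80.8 129.8] 3536 49.8 [843.1 504.8  28. ]
[154.6 257.6] 274 40.8 [563.8 340.2  28. ]
[183.7 259.8] 268 41.8 [558.8 278.4  28. ]
[210.3 262.2] 265 41.0 [553.2 221.7  28. ]
[182.  295.5] 270 42.1 [482.8 281.   28. ]
[206.3 297.4] 273 42.5 [478.4 229.4  28. ]
[ 548.45752168 -209.30842202  134.08679879]
[ 518.03610901 -282.50857133  207.20860456]
[-4.35688897  0.32268715 19.6660211 ]
159 202 [683. 332.  33.]
183 368 [332. 276.  33.]
220 152 [783. 197.  64.]
325 330 [407. -22.   9.]
415 158 [ 777. -220.   28.]
305 158 [779.  19.  24.]
```

View pics/crop.png

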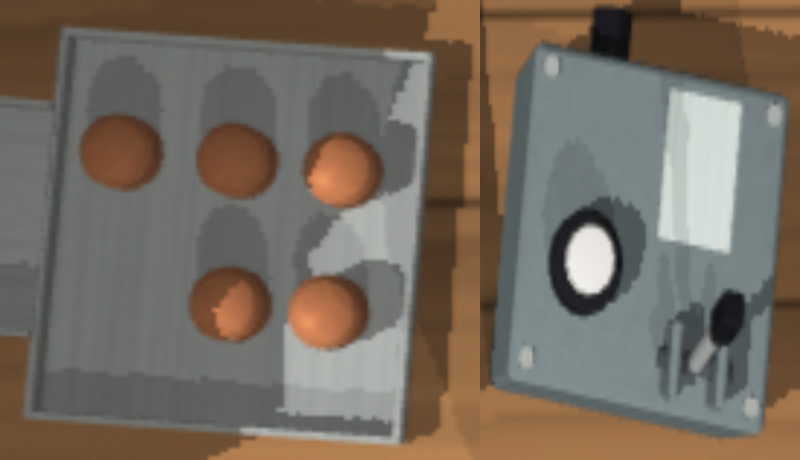

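The crop confirms five copper caps in the tray. The button in its black collar and the raised lever between its cheeks match the description. Next I shut the gripper and go above the button, with tool y along the box's x.

Call:
send_rows(
  motion=[0, 0, -0.05, 0, 0, 0, 0.396, -0.19, -0.06, 0, 0, -54.6, 0.396, -0.19, -0.06, 0, 0, -54.6, 0.396, -0.19, -0.06, 0, 0, -54.6, 0.396, -0.19, -0.06, 0, 0, -54.6, 0.396, -0.19, -0.06, 0, 0, -54.6, 0.396, -0.19, -0.06, 0, 0, -54.6, 0.396, -0.19, -0.06, 0, 0, -54.6],
  grip=1,
)

```text
time: 1.1
tcp_pos: [548.9, -210.4, 273.8]
ee_rot: [0.759, 0.651, -0.0, -0.0]
contact_force: [1.1, -0.5, 0.1]
opening: 0.154
grasp_force: 0.0
```

Call:
send_rows(
  motion=[0, 0, 0, 0, 0, 0, 0, 0, 0, 0, 0, 0, 0, 0, 0, 0, 0, 0],
)

```text
time: 1.48
tcp_pos: [547.3, -213.3, 273.7]
ee_rot: [0.759, 0.651, -0.0, -0.0]
contact_force: [-0.2, -0.5, -0.0]
opening: 0.005
grasp_force: 0.0
```

```bash
python3 -c "
from h import *
print(act(549,-210,150,-8.7))"
```

```text
(array([0.0035, 0.0012, 0.1237]), np.float64(-0.0982456403955041))
```

Call:
send_rows(
  motion=[0.003, 0.001, 0.06, 0, 0, 0, 0.003, 0.001, 0.1, 0, 0, 0, 0.003, 0.001, 0.125, 0, 0, 0, 0.003, 0.001, 0.136, 0, 0, 0, 0.003, 0.001, 0.142, 0, 0, 0, 0.003, 0.001, 0.146, 0, 0, 0, 0.003, 0.001, 0.148, 0, 0, 0, 0.003, 0.001, 0.148, 0, 0, 0],
)

```text
time: 2.48
tcp_pos: [549.7, -210.0, 126.8]
ee_rot: [0.759, 0.651, 0.0, 0.001]
contact_force: [-4.5, -1.9, 6.2]
opening: 0.002
grasp_force: 2.8
```

Call:
send_rows(
  motion=[0, 0, 0, 0, 0, 0, 0, 0, -0.05, 0, 0, 0, 0, 0, -0.1, 0, 0, 0, 0, 0, -0.13, 0, 0, 0, 0, 0, -0.13, 0, 0, 0, 0, 0, -0.13, 0, 0, 0, 0, 0, -0.13, 0, 0, 0],
)

```text
time: 3.35
tcp_pos: [549.1, -209.2, 254.9]
ee_rot: [0.759, 0.651, -0.0, -0.001]
contact_force: [-0.0, 0.2, -0.8]
opening: 0.007
grasp_force: 0.0
```

Run:
```python
from h import *
p,d=get_image("side"); cv2.imwrite("pics/side1.png",cv2.resize(p[120:320,230:430],(600,600))[:,:,::-1])
P=cloud("side",d); print(proj("side",(428.6,-272.8,104)))
print(act(554,222,150,-5.1))
```

```text
[392.44977883 174.43609374]
(array([ 0.427 , -0.0604,  0.1052]), np.float64(-3.6144161597445077))
```

View pics/side1.png

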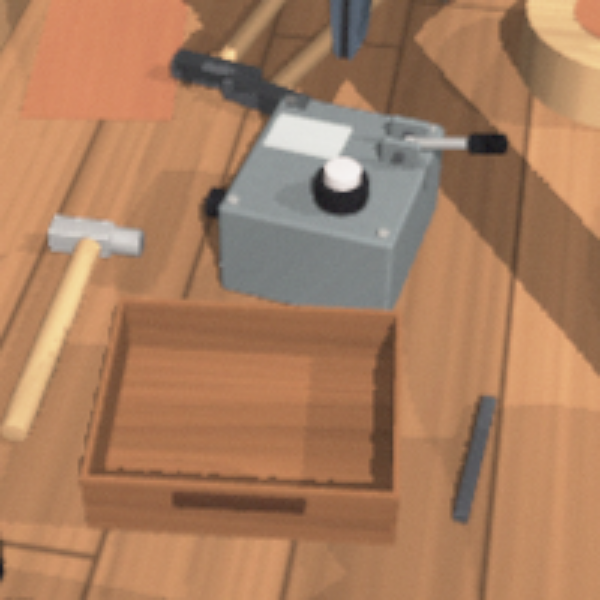

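The lever has dropped (grip at side px (393,168)) and the button is back out. I re-measure the caps from both views before the first grasp.

```bash
cat > look.py <<'E'
from h import *
for n in("top","side"):
    p,d=get_image(n);P=cloud(n,d)
    m=caps(p,P);k,l,s,c=cv2.connectedComponentsWithStats(m)
    for i in range(1,k):
        if 100<s[i,4]<1500:
            Q=P[l==i]; t=Q[Q[:,2]>np.percentile(Q[:,2],60)]
            q=ray(n,*c[i],26); 
            if 330<q[0]<720 and -150<q[1]<420: print(n,c[i].round(0),s[i,4],"zmax",Q[:,2].max().round(0),"ray",q[:2].round(0),"top",t.mean(0)[:2].round(0))
E
python3 look.py
```

```text
top [154. 257.] 273 zmax 42.0 ray [564. 341.] top [565. 341.]
top [184. 260.] 270 zmax 44.0 ray [559. 279.] top [559. 280.]
top [210. 262.] 264 zmax 43.0 ray [553. 222.] top [554. 222.]
top [182. 296.] 271 zmax 43.0 ray [482. 281.] top [483. 283.]
top [206. 297.] 274 zmax 45.0 ray [478. 230.] top [478. 231.]
side [315. 230.] 863 zmax 50.0 ray [ 608. -107.] top [ 607. -100.]
side [265. 259.] 136 zmax 49.0 ray [708.  13.] top [705.  27.]
side [309. 290.] 906 zmax 50.0 ray [582.  88.] top [581.  93.]
side [308. 346.] 282 zmax 39.0 ray [554. 231.] top [556. 230.]
side [344. 355.] 285 zmax 39.0 ray [479. 238.] top [480. 236.]
side [300. 370.] 306 zmax 41.0 ray [559. 287.] top [560. 286.]
side [338. 378.] 320 zmax 40.0 ray [483. 290.] top [484. 288.]
side [291. 399.] 349 zmax 41.0 ray [564. 349.] top [566. 348.]
```

Call:
send_rows(
  motion=[0.431, -0.06, 0.08, 0, 0, -3.6, 0.431, -0.06, 0.08, 0, 0, -3.6, 0.431, -0.06, 0.08, 0, 0, -3.6, 0.431, -0.06, 0.08, 0, 0, -3.6, 0.431, -0.06, 0.08, 0, 0, -3.6, 0.431, -0.06, 0.08, 0, 0, -3.6, 0.431, -0.06, 0.08, 0, 0, -3.6, 0.431, -0.06, 0.08, 0, 0, -3.6],
  grip=0.34,
)

```text
time: 4.5
tcp_pos: [554.5, 229.3, 174.5]
ee_rot: [0.737, 0.676, -0.001, -0.001]
contact_force: [-0.2, -0.5, -0.8]
opening: 0.655
grasp_force: 0.0
```

Call:
send_rows(
  motion=[0, 0, 0, 0, 0, 0, 0, 0, 0, 0, 0, 0, 0, 0, 0, 0, 0, 0],
)

```text
time: 4.88
tcp_pos: [555.8, 224.5, 176.2]
ee_rot: [0.738, 0.674, 0.0, 0.0]
contact_force: [-0.2, 0.1, 0.2]
opening: 0.657
grasp_force: 0.0
```

```bash
python3 -c "
from h import *
print(act(555,226,10,-5.1),robot.observe()['opening'])"
```

```text
(array([ 0.0014, -0.001 ,  0.1662]), np.float64(-0.10642358070518299)) 0.6573893375021534
```

Call:
send_rows(
  motion=[0.0015, -0.001, 0.06, 0, 0, 0, 0.0015, -0.001, 0.12, 0, 0, 0, 0.0015, -0.001, 0.15, 0, 0, 0, 0.0015, -0.001, 0.166, 0, 0, 0, 0.0015, -0.001, 0.166, 0, 0, 0],
)

```text
time: 5.5
tcp_pos: [554.6, 226.8, 9.7]
ee_rot: [0.738, 0.675, -0.0, -0.0]
contact_force: [-0.1, 0.3, 0.7]
opening: 0.659
grasp_force: 0.0
```

Call:
send_rows(
  motion=[0, 0, 0, 0, 0, 0, 0, 0, 0, 0, 0, 0, 0, 0, 0, 0, 0, 0, 0, 0, 0, 0, 0, 0, 0, 0, 0, 0, 0, 0],
  grip=1,
)

```text
time: 6.12
tcp_pos: [555.3, 227.5, 11.0]
ee_rot: [0.738, 0.675, 0.001, 0.0]
contact_force: [-1.3, -0.8, 8.5]
opening: 0.421
grasp_force: 30.1
```

Call:
send_rows(
  motion=[0, 0, -0.03, 0, 0, 0, 0, 0, -0.07, 0, 0, 0, 0, 0, -0.12, 0, 0, 0, 0, 0, -0.12, 0, 0, 0],
)

```text
time: 6.62
tcp_pos: [556.8, 228.0, 134.0]
ee_rot: [0.738, 0.675, 0.003, 0.002]
contact_force: [0.3, 0.3, -1.2]
opening: 0.421
grasp_force: 30.0
```

```bash
python3 -c "
from h import *
for t in [(647,45),(524,32),(658,-54),(535,-67),(591,-11)]: print(t,act(*t,130,6.2))"
```

```text
(647, 45) (array([-0.1743,  0.1061,  0.0042]), np.float64(-11.303490925620935))
(524, 32) (array([-0.1981, -0.0152,  0.0034]), np.float64(-11.303490925620935))
(658, -54) (array([-0.2719,  0.1259,  0.0041]), np.float64(-11.303490925620935))
(535, -67) (array([-0.2958,  0.0045,  0.0032]), np.float64(-11.303490925620935))
(591, -11) (array([-0.235 ,  0.0553,  0.0037]), np.float64(-11.303490925620935))
```

Call:
send_rows(
  motion=[-0.05, 0.024, 0, 0, 0, -4, -0.1, 0.048, 0, 0, 0, -8, -0.15, 0.072, 0, 0, 0, -11.3, -0.2, 0.096, 0, 0, 0, -11.3, -0.25, 0.116, 0, 0, 0, -11.3, -0.272, 0.126, 0, 0, 0, -11.3, -0.272, 0.126, 0, 0, 0, -11.3, -0.272, 0.126, 0, 0, 0, -11.3],
)

```text
time: 7.62
tcp_pos: [655.3, -53.8, 129.5]
ee_rot: [0.668, 0.744, -0.0, -0.001]
contact_force: [-0.2, -0.3, -0.4]
opening: 0.423
grasp_force: 30.0
```

```bash
python3 -c "
from h import *
print(act(658,-54,13,6.2),robot.observe()['opening'],robot.observe()['grasp_force'])"
```

```text
(array([-0.0006,  0.0028,  0.1165]), np.float64(0.02200352140445716)) 0.42294552299101723 29.984361827373505
```

Call:
send_rows(
  motion=[0, 0.0025, 0.05, 0, 0, 0, 0, 0.0025, 0.09, 0, 0, 0, 0, 0.0025, 0.11, 0, 0, 0, 0, 0.0025, 0.116, 0, 0, 0, 0, 0.0025, 0.116, 0, 0, 0, 0, 0.0025, 0.116, 0, 0, 0],
)

```text
time: 8.38
tcp_pos: [659.3, -54.7, 15.3]
ee_rot: [0.668, 0.744, 0.001, 0.001]
contact_force: [0.2, -0.5, -0.9]
opening: 0.423
grasp_force: 30.0
```

Call:
send_rows(
  motion=[0, 0, 0, 0, 0, 0, 0, 0, 0, 0, 0, 0, 0, 0, 0, 0, 0, 0, 0, 0, -0.05, 0, 0, 0, 0, 0, -0.1, 0, 0, 0, 0, 0, -0.13, 0, 0, 0, 0, 0, -0.13, 0, 0, 0],
  grip=0.36,
)

```text
time: 9.25
tcp_pos: [659.8, -54.8, 146.6]
ee_rot: [0.668, 0.744, 0.001, 0.002]
contact_force: [-0.2, 0.3, -0.0]
opening: 0.638
grasp_force: 0.0
```

```bash
python3 look.py; python3 -c "
from h import *
print(act(479,234,140,-5.1),robot.observe()['opening'])"
```

```text
top [155. 258.] 272 zmax 44.0 ray [564. 341.] top [564. 342.]
top [183. 260.] 264 zmax 42.0 ray [559. 279.] top [558. 279.]
top [182. 296.] 275 zmax 44.0 ray [483. 281.] top [483. 282.]
top [206. 297.] 274 zmax 44.0 ray [478. 230.] top [478. 229.]
side [308. 234.] 989 zmax 50.0 ray [623. -90.] top [622. -82.]
side [291. 243.] 198 zmax 40.0 ray [658. -50.] top [659. -52.]
side [309. 290.] 893 zmax 50.0 ray [582.  88.] top [582.  93.]
side [344. 355.] 292 zmax 39.0 ray [479. 238.] top [479. 236.]
side [301. 370.] 295 zmax 40.0 ray [559. 286.] top [561. 286.]
side [338. 378.] 304 zmax 40.0 ray [483. 290.] top [484. 288.]
side [291. 399.] 345 zmax 40.0 ray [564. 349.] top [566. 348.]
(array([ 0.3062, -0.147 ,  0.0036]), np.float64(11.288508048116029)) 0.6400553681980881
```

Call:
send_rows(
  motion=[0.306, -0.147, 0, 0, 0, 11.3, 0.306, -0.147, 0, 0, 0, 11.3, 0.306, -0.147, 0, 0, 0, 11.3, 0.306, -0.147, 0, 0, 0, 11.3, 0.306, -0.147, 0, 0, 0, 11.3, 0.306, -0.147, 0, 0, 0, 11.3, 0.306, -0.147, 0, 0, 0, 11.3, 0.306, -0.147, 0, 0, 0, 11.3],
)

```text
time: 10.35
tcp_pos: [479.2, 233.3, 143.1]
ee_rot: [0.738, 0.675, -0.001, -0.0]
contact_force: [0.2, -0.2, -0.1]
opening: 0.637
grasp_force: 0.0
```

```bash
python3 -c "
from h import *
print(act(479,234,10,-5.1))"
```

```text
(array([ 8.000e-04, -1.000e-04,  1.331e-01]), np.float64(-0.008534784660810146))
```

Call:
send_rows(
  motion=[0.001, 0, 0.06, 0, 0, 0, 0.001, 0, 0.11, 0, 0, 0, 0.001, 0, 0.127, 0, 0, 0, 0.001, 0, 0.133, 0, 0, 0, 0.001, 0, 0.133, 0, 0, 0],
)

```text
time: 10.98
tcp_pos: [479.8, 234.3, 11.0]
ee_rot: [0.738, 0.675, 0.0, 0.0]
contact_force: [0.8, 0.2, -0.2]
opening: 0.639
grasp_force: 0.0
```

Call:
send_rows(
  motion=[0, 0, 0, 0, 0, 0, 0, 0, 0, 0, 0, 0, 0, 0, 0, 0, 0, 0, 0, 0, 0, 0, 0, 0, 0, 0, 0, 0, 0, 0],
  grip=1,
)

```text
time: 11.6
tcp_pos: [479.8, 234.9, 11.6]
ee_rot: [0.738, 0.675, 0.001, 0.0]
contact_force: [0.3, -1.4, 7.7]
opening: 0.422
grasp_force: 30.1
```

Call:
send_rows(
  motion=[0, 0, -0.03, 0, 0, 0, 0, 0, -0.07, 0, 0, 0, 0, 0, -0.12, 0, 0, 0, 0, 0, -0.12, 0, 0, 0],
)

```text
time: 12.1
tcp_pos: [481.2, 235.5, 134.5]
ee_rot: [0.738, 0.675, 0.003, 0.001]
contact_force: [0.2, -0.1, -1.4]
opening: 0.421
grasp_force: 30.0
```

Call:
send_rows(
  motion=[-0.05, 0.014, 0, 0, 0, -4, -0.1, 0.028, 0, 0, 0, -8, -0.15, 0.042, 0, 0, 0, -11.3, -0.2, 0.056, 0, 0, 0, -11.3, -0.25, 0.07, 0, 0, 0, -11.3, -0.295, 0.083, 0, 0, 0, -11.3, -0.295, 0.083, 0, 0, 0, -11.3, -0.295, 0.083, 0, 0, 0, -11.3],
)

```text
time: 13.1
tcp_pos: [535.1, -66.1, 130.4]
ee_rot: [0.668, 0.744, -0.0, -0.001]
contact_force: [0.1, 0.9, -0.9]
opening: 0.421
grasp_force: 30.0
```

```bash
python3 -c "
from h import *
print(act(535,-67,13,6.2),robot.observe()['opening'],robot.observe()['grasp_force'])"
```

```text
(array([-1.000e-03, -1.000e-04,  1.174e-01]), np.float64(-0.04148358717914391)) 0.4214745804696757 29.985016292730506
```

Call:
send_rows(
  motion=[-0.001, 0, 0.05, 0, 0, 0, -0.001, 0, 0.09, 0, 0, 0, -0.001, 0, 0.11, 0, 0, 0, -0.001, 0, 0.117, 0, 0, 0, -0.001, 0, 0.117, 0, 0, 0, -0.001, 0, 0.117, 0, 0, 0],
)

```text
time: 13.85
tcp_pos: [536.3, -67.2, 14.6]
ee_rot: [0.668, 0.744, 0.0, 0.001]
contact_force: [0.6, 0.2, -0.5]
opening: 0.422
grasp_force: 30.0
```

Call:
send_rows(
  motion=[0, 0, 0, 0, 0, 0, 0, 0, 0, 0, 0, 0, 0, 0, 0, 0, 0, 0, 0, 0, -0.05, 0, 0, 0, 0, 0, -0.1, 0, 0, 0, 0, 0, -0.13, 0, 0, 0, 0, 0, -0.13, 0, 0, 0],
  grip=0.36,
)

```text
time: 14.72
tcp_pos: [537.1, -67.8, 146.1]
ee_rot: [0.668, 0.744, 0.001, 0.002]
contact_force: [-0.4, -0.2, -0.1]
opening: 0.642
grasp_force: 0.0
```

```bash
python3 look.py; python3 -c "
from h import *
print(act(483,285,140,-5.1),robot.observe()['opening'])"
```

```text
top [155. 258.] 275 zmax 42.0 ray [564. 341.] top [565. 342.]
top [183. 260.] 258 zmax 42.0 ray [559. 280.] top [559. 280.]
top [182. 296.] 271 zmax 44.0 ray [483. 282.] top [483. 282.]
side [314. 230.] 881 zmax 50.0 ray [ 610. -106.] top [ 605. -100.]
side [291. 243.] 197 zmax 40.0 ray [659. -50.] top [658. -52.]
side [339. 246.] 198 zmax 40.0 ray [537. -63.] top [537. -65.]
side [265. 261.] 120 zmax 50.0 ray [707.  20.] top [704.  36.]
side [309. 290.] 923 zmax 50.0 ray [582.  88.] top [581.  93.]
side [300. 370.] 305 zmax 40.0 ray [559. 288.] top [561. 286.]
side [338. 378.] 321 zmax 40.0 ray [483. 290.] top [484. 288.]
side [291. 399.] 347 zmax 40.0 ray [564. 350.] top [565. 348.]
(array([ 0.3561, -0.0144,  0.0037]), np.float64(11.281628322115012)) 0.6416418375269919
```

Call:
send_rows(
  motion=[0.356, -0.0145, 0.004, 0, 0, 11.3, 0.356, -0.0145, 0.004, 0, 0, 11.3, 0.356, -0.0145, 0.004, 0, 0, 11.3, 0.356, -0.0145, 0.004, 0, 0, 11.3, 0.356, -0.0145, 0.004, 0, 0, 11.3, 0.356, -0.0145, 0.004, 0, 0, 11.3, 0.356, -0.0145, 0.004, 0, 0, 11.3, 0.356, -0.0145, 0.004, 0, 0, 11.3],
)

```text
time: 15.82
tcp_pos: [482.5, 284.3, 138.8]
ee_rot: [0.738, 0.675, -0.001, -0.0]
contact_force: [-0.1, 0.3, -0.5]
opening: 0.64
grasp_force: 0.0
```

```bash
python3 -c "
from h import *
print(act(483,285,10,-5.1))"
```

```text
(array([0.0008, 0.0007, 0.1288]), np.float64(0.019173885715503047))
```

Call:
send_rows(
  motion=[0.001, 0, 0.06, 0, 0, 0, 0.001, 0, 0.11, 0, 0, 0, 0.001, 0, 0.123, 0, 0, 0, 0.001, 0, 0.129, 0, 0, 0, 0.001, 0, 0.129, 0, 0, 0],
)

```text
time: 16.45
tcp_pos: [484.0, 285.9, 12.0]
ee_rot: [0.738, 0.675, 0.001, 0.0]
contact_force: [0.3, 0.1, 1.2]
opening: 0.643
grasp_force: 0.0
```

Call:
send_rows(
  motion=[0, 0, 0, 0, 0, 0, 0, 0, 0, 0, 0, 0, 0, 0, 0, 0, 0, 0, 0, 0, 0, 0, 0, 0, 0, 0, 0, 0, 0, 0],
  grip=1,
)

```text
time: 17.08
tcp_pos: [483.6, 286.2, 11.7]
ee_rot: [0.738, 0.675, 0.001, 0.0]
contact_force: [-1.8, -0.7, 8.7]
opening: 0.423
grasp_force: 30.1
```

Call:
send_rows(
  motion=[0, 0, -0.03, 0, 0, 0, 0, 0, -0.07, 0, 0, 0, 0, 0, -0.12, 0, 0, 0, 0, 0, -0.12, 0, 0, 0],
)

```text
time: 17.58
tcp_pos: [485.0, 286.9, 134.6]
ee_rot: [0.738, 0.675, 0.003, 0.001]
contact_force: [0.1, -0.1, -0.6]
opening: 0.421
grasp_force: 30.0
```

Call:
send_rows(
  motion=[-0.05, 0.013, 0, 0, 0, -4, -0.1, 0.026, 0, 0, 0, -8, -0.15, 0.039, 0, 0, 0, -11.3, -0.2, 0.052, 0, 0, 0, -11.3, -0.249, 0.064, 0, 0, 0, -11.3, -0.249, 0.064, 0, 0, 0, -11.3, -0.249, 0.064, 0, 0, 0, -11.3],
)

```text
time: 18.45
tcp_pos: [524.2, 32.4, 130.4]
ee_rot: [0.668, 0.744, -0.0, -0.0]
contact_force: [-0.7, 0.1, -0.9]
opening: 0.418
grasp_force: 30.0
```

```bash
python3 -c "
from h import *
print(act(524,32,13,6.2),robot.observe()['opening'],robot.observe()['grasp_force'])"
```

```text
(array([-0.0004, -0.0002,  0.1174]), np.float64(-0.04724379056841599)) 0.417688077297806 29.982977136969566
```

Call:
send_rows(
  motion=[0, 0, 0.05, 0, 0, 0, 0, 0, 0.09, 0, 0, 0, 0, 0, 0.11, 0, 0, 0, 0, 0, 0.117, 0, 0, 0, 0, 0, 0.117, 0, 0, 0, 0, 0, 0.117, 0, 0, 0],
)

```text
time: 19.2
tcp_pos: [525.1, 32.7, 14.5]
ee_rot: [0.668, 0.744, 0.0, 0.0]
contact_force: [0.5, 0.2, -0.5]
opening: 0.42
grasp_force: 30.0
```

Call:
send_rows(
  motion=[0, 0, 0, 0, 0, 0, 0, 0, 0, 0, 0, 0, 0, 0, 0, 0, 0, 0, 0, 0, -0.05, 0, 0, 0, 0, 0, -0.1, 0, 0, 0, 0, 0, -0.13, 0, 0, 0, 0, 0, -0.13, 0, 0, 0],
  grip=0.36,
)

```text
time: 20.08
tcp_pos: [526.0, 32.1, 146.1]
ee_rot: [0.668, 0.744, 0.001, 0.002]
contact_force: [0.8, -0.6, -0.1]
opening: 0.641
grasp_force: 0.0
```

```bash
python3 look.py; python3 -c "
from h import *
print(act(559,283,140,-5.1),robot.observe()['opening'])"
```

```text
top [341. 211.] 196 zmax 44.0 ray [662. -58.] top [659. -57.]
top [155. 258.] 276 zmax 42.0 ray [564. 341.] top [564. 341.]
top [184. 260.] 263 zmax 41.0 ray [559. 278.] top [558. 281.]
side [292. 229.] 443 zmax 50.0 ray [667. -99.] top [668. -92.]
side [345. 231.] 141 zmax 50.0 ray [ 530. -116.] top [ 532. -110.]
side [291. 243.] 196 zmax 39.0 ray [658. -50.] top [659. -52.]
side [339. 245.] 196 zmax 40.0 ray [536. -64.] top [536. -66.]
side [338. 276.] 197 zmax 40.0 ray [525.  34.] top [524.  35.]
side [310. 290.] 903 zmax 50.0 ray [581.  88.] top [581.  93.]
side [300. 370.] 302 zmax 40.0 ray [559. 288.] top [561. 286.]
side [291. 399.] 340 zmax 40.0 ray [564. 349.] top [566. 348.]
(array([0.2457, 0.0613, 0.0037]), np.float64(11.285469481450377)) 0.6399364804605845
```

Call:
send_rows(
  motion=[0.246, 0.061, 0.004, 0, 0, 11.3, 0.246, 0.061, 0.004, 0, 0, 11.3, 0.246, 0.061, 0.004, 0, 0, 11.3, 0.246, 0.061, 0.004, 0, 0, 11.3, 0.246, 0.061, 0.004, 0, 0, 11.3, 0.246, 0.061, 0.004, 0, 0, 11.3, 0.246, 0.061, 0.004, 0, 0, 11.3, 0.246, 0.061, 0.004, 0, 0, 11.3],
)

```text
time: 21.18
tcp_pos: [558.8, 282.0, 139.8]
ee_rot: [0.738, 0.674, -0.0, -0.0]
contact_force: [0.9, -0.1, -0.5]
opening: 0.638
grasp_force: 0.0
```

Call:
send_rows(
  motion=[0.001, 0, 0.06, 0, 0, 0, 0.001, 0, 0.11, 0, 0, 0, 0.001, 0, 0.123, 0, 0, 0, 0.001, 0, 0.129, 0, 0, 0, 0.001, 0, 0.129, 0, 0, 0],
)

```text
time: 21.8
tcp_pos: [559.8, 284.5, 12.2]
ee_rot: [0.738, 0.675, 0.001, 0.0]
contact_force: [0.3, 0.5, 1.1]
opening: 0.639
grasp_force: 0.0
```

Call:
send_rows(
  motion=[0, 0, 0, 0, 0, 0, 0, 0, 0, 0, 0, 0, 0, 0, 0, 0, 0, 0, 0, 0, 0, 0, 0, 0, 0, 0, 0, 0, 0, 0],
  grip=1,
)

```text
time: 22.42
tcp_pos: [559.6, 284.5, 11.8]
ee_rot: [0.738, 0.675, 0.001, 0.0]
contact_force: [-0.6, -0.3, 8.0]
opening: 0.419
grasp_force: 30.1
```

Call:
send_rows(
  motion=[0, 0, -0.03, 0, 0, 0, 0, 0, -0.07, 0, 0, 0, 0, 0, -0.12, 0, 0, 0, 0, 0, -0.12, 0, 0, 0],
)

```text
time: 22.92
tcp_pos: [560.9, 285.2, 134.9]
ee_rot: [0.738, 0.675, 0.003, 0.001]
contact_force: [0.4, 1.0, -0.8]
opening: 0.423
grasp_force: 30.0
```

Call:
send_rows(
  motion=[-0.05, 0.023, 0, 0, 0, -4, -0.1, 0.046, 0, 0, 0, -8, -0.15, 0.07, 0, 0, 0, -11.3, -0.2, 0.094, 0, 0, 0, -11.3, -0.229, 0.109, 0, 0, 0, -11.3, -0.229, 0.109, 0, 0, 0, -11.3, -0.229, 0.109, 0, 0, 0, -11.3],
)

```text
time: 23.8
tcp_pos: [646.4, 47.0, 130.2]
ee_rot: [0.668, 0.744, -0.0, -0.001]
contact_force: [1.0, 0.6, -1.1]
opening: 0.422
grasp_force: 30.0
```

```bash
python3 -c "
from h import *
print(act(647,45,13,6.2),robot.observe()['opening'],robot.observe()['grasp_force'])"
```

```text
(array([-0.0021,  0.0005,  0.1172]), np.float64(-0.017858739988781736)) 0.4215561917526841 29.980341294503887
```

Call:
send_rows(
  motion=[-0.002, 0, 0.05, 0, 0, 0, -0.002, 0, 0.09, 0, 0, 0, -0.002, 0, 0.11, 0, 0, 0, -0.002, 0, 0.117, 0, 0, 0, -0.002, 0, 0.117, 0, 0, 0, -0.002, 0, 0.117, 0, 0, 0],
)

```text
time: 24.55
tcp_pos: [647.7, 45.0, 14.6]
ee_rot: [0.668, 0.744, 0.0, 0.0]
contact_force: [0.4, -0.0, -0.6]
opening: 0.42
grasp_force: 30.0
```

Call:
send_rows(
  motion=[0, 0, 0, 0, 0, 0, 0, 0, 0, 0, 0, 0, 0, 0, 0, 0, 0, 0, 0, 0, -0.05, 0, 0, 0, 0, 0, -0.1, 0, 0, 0, 0, 0, -0.13, 0, 0, 0, 0, 0, -0.13, 0, 0, 0],
  grip=0.36,
)

```text
time: 25.42
tcp_pos: [648.7, 44.5, 146.6]
ee_rot: [0.668, 0.744, 0.001, 0.002]
contact_force: [-0.5, -0.7, -0.9]
opening: 0.637
grasp_force: 0.0
```

```bash
python3 look.py; python3 -c "
from h import *
print(act(565,345,140,-5.1),robot.observe()['opening'])"
```

```text
top [345. 214.] 154 zmax 44.0 ray [656. -66.] top [656. -63.]
top [155. 257.] 271 zmax 41.0 ray [564. 341.] top [564. 342.]
top [349. 270.] 249 zmax 44.0 ray [534. -73.] top [534. -71.]
side [281. 228.] 191 zmax 50.0 ray [695. -97.] top [699. -90.]
side [331. 230.] 539 zmax 50.0 ray [ 566. -112.] top [ 565. -106.]
side [290. 243.] 166 zmax 41.0 ray [661. -49.] top [660. -52.]
side [339. 246.] 208 zmax 40.0 ray [536. -63.] top [536. -65.]
side [264. 261.] 117 zmax 50.0 ray [707.  22.] top [704.  32.]
side [286. 273.] 212 zmax 39.0 ray [647.  47.] top [646.  47.]
side [337. 276.] 199 zmax 40.0 ray [525.  35.] top [525.  36.]
side [309. 290.] 922 zmax 50.0 ray [582.  88.] top [581.  93.]
side [291. 399.] 343 zmax 40.0 ray [564. 350.] top [565. 348.]
(array([ 0.3076, -0.0492,  0.0036]), np.float64(11.284094969871063)) 0.6407464576869535
```

Call:
send_rows(
  motion=[0.3075, -0.049, 0.004, 0, 0, 11.3, 0.3075, -0.049, 0.004, 0, 0, 11.3, 0.3075, -0.049, 0.004, 0, 0, 11.3, 0.3075, -0.049, 0.004, 0, 0, 11.3, 0.3075, -0.049, 0.004, 0, 0, 11.3, 0.3075, -0.049, 0.004, 0, 0, 11.3, 0.3075, -0.049, 0.004, 0, 0, 11.3, 0.3075, -0.049, 0.004, 0, 0, 11.3],
)

```text
time: 26.52
tcp_pos: [565.7, 343.5, 139.3]
ee_rot: [0.738, 0.674, -0.001, -0.0]
contact_force: [-0.6, -0.0, -1.0]
opening: 0.637
grasp_force: 0.0
```

Call:
send_rows(
  motion=[0.001, 0, 0.06, 0, 0, 0, 0.001, 0, 0.11, 0, 0, 0, 0.001, 0, 0.123, 0, 0, 0, 0.001, 0, 0.129, 0, 0, 0, 0.001, 0, 0.129, 0, 0, 0],
)

```text
time: 27.15
tcp_pos: [566.5, 346.1, 12.3]
ee_rot: [0.738, 0.675, 0.001, 0.0]
contact_force: [-0.5, 0.8, 0.8]
opening: 0.643
grasp_force: 0.0
```

Call:
send_rows(
  motion=[0, 0, 0, 0, 0, 0, 0, 0, 0, 0, 0, 0, 0, 0, 0, 0, 0, 0, 0, 0, 0, 0, 0, 0, 0, 0, 0, 0, 0, 0],
  grip=1,
)

```text
time: 27.78
tcp_pos: [566.0, 346.2, 11.8]
ee_rot: [0.738, 0.675, 0.001, 0.0]
contact_force: [-0.5, -0.6, 8.3]
opening: 0.421
grasp_force: 30.1
```

Call:
send_rows(
  motion=[0, 0, -0.03, 0, 0, 0, 0, 0, -0.07, 0, 0, 0, 0, 0, -0.12, 0, 0, 0, 0, 0, -0.12, 0, 0, 0],
)

```text
time: 28.28
tcp_pos: [567.5, 347.0, 135.2]
ee_rot: [0.738, 0.675, 0.003, 0.001]
contact_force: [0.3, 0.1, -1.3]
opening: 0.421
grasp_force: 30.0
```

Call:
send_rows(
  motion=[-0.06, 0.01, 0, 0, 0, -4, -0.12, 0.02, 0, 0, 0, -8, -0.18, 0.03, 0, 0, 0, -11.3, -0.24, 0.04, 0, 0, 0, -11.3, -0.3, 0.05, 0, 0, 0, -11.3, -0.352, 0.0575, 0, 0, 0, -11.3, -0.352, 0.0575, 0, 0, 0, -11.3, -0.352, 0.0575, 0, 0, 0, -11.3],
)

```text
time: 29.28
tcp_pos: [591.0, -9.5, 130.3]
ee_rot: [0.668, 0.744, -0.0, -0.0]
contact_force: [0.5, 0.3, -1.0]
opening: 0.425
grasp_force: 30.0
```

```bash
python3 -c "
from h import *
print(act(591,-11,13,6.2),robot.observe()['opening'],robot.observe()['grasp_force'])"; python3 look.py
```

```text
(array([-0.0015, -0.    ,  0.1173]), np.float64(-0.04365323450436165)) 0.42512555261191753 29.981748835694475
top [352. 270.] 128 zmax 43.0 ray [534. -80.] top [535. -77.]
top [299. 276.] 220 zmax 44.0 ray [523.  33.] top [522.  32.]
side [281. 230.] 300 zmax 50.0 ray [695. -91.] top [691. -83.]
side [344. 231.] 325 zmax 50.0 ray [ 532. -116.] top [ 531. -110.]
side [290. 243.] 183 zmax 41.0 ray [660. -50.] top [659. -51.]
side [340. 245.] 202 zmax 40.0 ray [536. -64.] top [537. -65.]
side [286. 273.] 211 zmax 40.0 ray [647.  47.] top [648.  48.]
side [338. 276.] 200 zmax 40.0 ray [525.  35.] top [526.  36.]
side [310. 290.] 911 zmax 50.0 ray [581.  88.] top [582.  93.]
```

Next I place the last cap, then rise well clear and move off toward the lever side.

Call:
send_rows(
  motion=[-0.0015, 0, 0.05, 0, 0, 0, -0.0015, 0, 0.09, 0, 0, 0, -0.0015, 0, 0.11, 0, 0, 0, -0.0015, 0, 0.117, 0, 0, 0, -0.0015, 0, 0.117, 0, 0, 0, -0.0015, 0, 0.117, 0, 0, 0],
)

```text
time: 30.12
tcp_pos: [592.1, -10.8, 14.6]
ee_rot: [0.668, 0.744, 0.0, 0.001]
contact_force: [-0.4, 0.0, -0.8]
opening: 0.419
grasp_force: 30.0
```

Call:
send_rows(
  motion=[0, 0, 0, 0, 0, 0, 0, 0, 0, 0, 0, 0, 0, 0, 0, 0, 0, 0, 0, 0, -0.05, 0, 0, 0, 0, 0, -0.1, 0, 0, 0, 0, 0, -0.16, 0, 0, 0, 0, 0, -0.22, 0, 0, 0, 0, 0, -0.25, 0, 0, 0],
  grip=0.36,
)

```text
time: 31.12
tcp_pos: [592.3, -11.4, 267.5]
ee_rot: [0.668, 0.744, 0.001, 0.002]
contact_force: [0.7, -0.2, -0.7]
opening: 0.639
grasp_force: 0.0
```

```bash
python3 -c "
from h import *
print(act(400,-100,270,81.3),robot.observe()['opening'])"
```

```text
(array([-0.0674, -0.2008, -0.0032]), np.float64(-75.11624286907804)) 0.6385566826729109
```

Call:
send_rows(
  motion=[-0.03, -0.06, 0, 0, 0, -10, -0.067, -0.12, 0, 0, 0, -20, -0.067, -0.2, 0, 0, 0, -30, -0.067, -0.2, 0, 0, 0, -40, -0.067, -0.2, 0, 0, 0, -50, -0.067, -0.2, 0, 0, 0, -60, -0.067, -0.2, 0, 0, 0, -70, -0.067, -0.2, 0, 0, 0, -75.1],
)

```text
time: 32.12
tcp_pos: [399.8, -99.4, 264.0]
ee_rot: [0.074, 0.997, -0.0, 0.0]
contact_force: [-0.5, 0.6, 0.2]
opening: 0.64
grasp_force: 0.0
```

```bash
python3 look.py
python3 - <<'E'
from h import *
print(robot.observe()['q'].round(2))
for n in("top","side"):
    p,d=get_image(n);P=cloud(n,d);np.savez(f"pics/{n}2.npz",p=p,d=d)
    b=p.max(2)<45; m=b&(P[...,0]>395)&(P[...,0]<465)&(P[...,1]>-320)&(P[...,1]<-230)&(P[...,2]>85)&(P[...,2]<130)
    v,u=np.nonzero(m); print(n,m.sum(),P[m].mean(0).round(1) if m.any() else 0,P[m].min(0).round(),P[m].max(0).round(),u.mean(),v.mean())
    print(proj(n,(428.6,-272.8,104)))
    c=cv2.resize(p[150:330,230:500] if n=="top" else p[120:320,230:430],(400,300) if n=="top" else (400,400))
    cv2.imwrite(f"pics/{n}2.png",c[:,:,::-1])
t=cv2.imread("pics/top2.png");s=cv2.imread("pics/side2.png");cv2.imwrite("pics/both2.png",np.hstack([cv2.copyMakeBorder(t,0,100,0,0,0),s]))
E
```

```text
top [341. 214.] 275 zmax 44.0 ray [657. -58.] top [657. -59.]
top [295. 219.] 278 zmax 41.0 ray [645.  41.] top [645.  42.]
top [321. 245.] 270 zmax 43.0 ray [590. -14.] top [590. -14.]
top [348. 270.] 276 zmax 43.0 ray [534. -71.] top [534. -71.]
top [300. 276.] 272 zmax 44.0 ray [523.  30.] top [522.  31.]
side [308. 234.] 991 zmax 50.0 ray [622. -90.] top [619. -83.]
side [291. 243.] 191 zmax 40.0 ray [658. -51.] top [659. -53.]
side [339. 246.] 205 zmax 40.0 ray [536. -63.] top [537. -65.]
side [313. 259.] 208 zmax 40.0 ray [591.  -7.] top [592.  -8.]
side [286. 273.] 211 zmax 40.0 ray [647.  47.] top [647.  47.]
side [338. 276.] 200 zmax 41.0 ray [525.  35.] top [525.  36.]
side [309. 290.] 878 zmax 50.0 ray [582.  88.] top [580.  93.]
[-0.39  0.13  1.75  0.    1.25 -1.81]
top 87 [ 433.2 -273.   111.8] [ 419. -281.  106.] [ 445. -266.  118.] 453.41379310344826 317.8735632183908
[452.419265   320.15071982]
side 35 [ 434.2 -264.9  106.4] [ 418. -273.   99.] [ 446. -258.  114.] 390.2 175.31428571428572
[392.44977883 174.43609374]
```

View pics/both2.png

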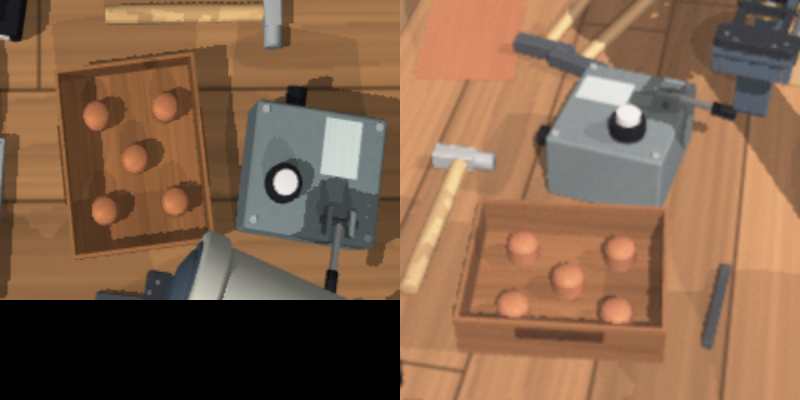

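All five caps lie in one layer in the tote (top view: (341,214), (295,219), (321,245), (348,270), (300,276)), the tray is empty and the lever is down. The grip's measured position agrees with the computed (428.6, -272.8, 104). Next I move above the grip.

```bash
python3 -c "
from h import *
print(act(429,-273,160,81.3))"
```

```text
(array([-0.0555, -0.167 ,  0.1039]), np.float64(-0.1492238626580331))
```

Call:
send_rows(
  motion=[-0.0555, -0.05, 0, 0, 0, 0, -0.0555, -0.1, 0, 0, 0, 0, -0.0555, -0.15, 0.02, 0, 0, 0, -0.0555, -0.167, 0.06, 0, 0, 0, -0.0555, -0.167, 0.104, 0, 0, 0, -0.0555, -0.167, 0.104, 0, 0, 0, -0.0555, -0.167, 0.104, 0, 0, 0],
)

```text
time: 33.2
tcp_pos: [430.1, -273.1, 161.2]
ee_rot: [0.076, 0.997, -0.0, 0.001]
contact_force: [-0.9, 0.3, -0.3]
opening: 0.638
grasp_force: 0.0
```

```bash
python3 -c "
from h import *
print(act(429,-273,86,81.3))"
```

```text
(array([0.0012, 0.    , 0.0752]), np.float64(-0.04223820266133771))
```

Call:
send_rows(
  motion=[0.001, 0, 0.03, 0, 0, 0, 0.001, 0, 0.06, 0, 0, 0, 0.001, 0, 0.075, 0, 0, 0, 0.001, 0, 0.075, 0, 0, 0],
)

```text
time: 33.7
tcp_pos: [428.9, -272.8, 85.3]
ee_rot: [0.076, 0.997, -0.0, 0.0]
contact_force: [-1.1, -0.3, 0.1]
opening: 0.64
grasp_force: 0.0
```

Call:
send_rows(
  motion=[0, 0, 0, 0, 0, 0, 0, 0, 0, 0, 0, 0, 0, 0, 0, 0, 0, 0, 0, 0, 0, 0, 0, 0, 0, 0, 0, 0, 0, 0, 0, 0, 0, 0, 0, 0],
  grip=1,
)

```text
time: 34.45
tcp_pos: [428.7, -271.6, 84.9]
ee_rot: [0.076, 0.997, 0.001, -0.0]
contact_force: [3.9, 10.4, 4.7]
opening: 0.151
grasp_force: 30.0
```

Call:
send_rows(
  motion=[0, 0, -0.011, 0, 0, 0, -0.001, 0, -0.022, 0, 0, 0, -0.004, 0, -0.033, 0, 0, 0, -0.0085, 0, -0.0435, 0, 0, 0, -0.0085, 0, -0.0435, 0, 0, 0],
)

```text
time: 35.08
tcp_pos: [436.3, -272.8, 128.4]
ee_rot: [0.076, 0.997, 0.001, -0.001]
contact_force: [-2.7, 8.4, 6.7]
opening: 0.154
grasp_force: 30.0
```

Call:
send_rows(
  motion=[-0.0065, 0, -0.0095, 0, 0, 0, -0.0135, 0, -0.018, 0, 0, 0, -0.022, 0, -0.0255, 0, 0, 0, -0.0315, 0, -0.031, 0, 0, 0, -0.042, 0, -0.0355, 0, 0, 0, -0.0525, 0, -0.0385, 0, 0, 0, -0.06, 0, -0.0395, 0, 0, 0, -0.0675, 0, -0.0395, 0, 0, 0],
)

```text
time: 36.08
tcp_pos: [502.7, -282.9, 168.2]
ee_rot: [0.076, 0.997, 0.001, -0.001]
contact_force: [-6.8, 9.8, 16.7]
opening: 0.153
grasp_force: 30.0
```

Call:
send_rows(
  motion=[-0.006, 0, 0.0005, 0, 0, 0, -0.012, 0, 0.001, 0, 0, 0, -0.0125, 0, 0.001, 0, 0, 0, -0.0125, 0, 0.001, 0, 0, 0],
)

```text
time: 36.58
tcp_pos: [515.8, -284.9, 167.3]
ee_rot: [0.076, 0.997, 0.001, -0.0]
contact_force: [-2.5, 9.7, 13.6]
opening: 0.152
grasp_force: 30.0
```

Run:
```python
from h import *
p,d=get_image("side");cv2.imwrite("pics/side3.png",cv2.resize(p[90:240,280:430],(450,450))[:,:,::-1])
print(proj("side",(518.5,-286.5,185)))
```

```text
[361.35060568 142.39866523]
```

View pics/side3.png

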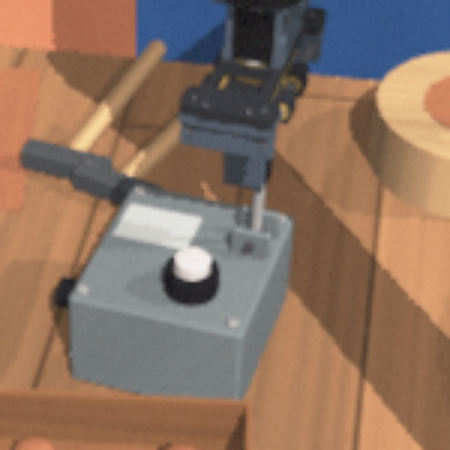

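The lever stands upright and leans just past vertical (shaft at crop (257,210)). I open the gripper and rise clear.

Call:
send_rows(
  motion=[0, 0, 0, 0, 0, 0, 0, 0, 0, 0, 0, 0, 0, 0, 0, 0, 0, 0, 0, 0, 0, 0, 0, 0, 0, 0, -0.02, 0, 0, 0, 0, 0, -0.06, 0, 0, 0, 0, 0, -0.11, 0, 0, 0],
  grip=0.4,
)

```text
time: 37.5
tcp_pos: [515.5, -285.9, 277.4]
ee_rot: [0.076, 0.997, 0.0, -0.001]
contact_force: [0.3, -0.3, -0.0]
opening: 0.598
grasp_force: 0.0
```

Call:
send_rows(
  motion=[0.05, 0, 0, 0, 0, 0, 0.1, 0, 0, 0, 0, 0, 0.12, 0, 0, 0, 0, 0, 0.12, 0, 0, 0, 0, 0, 0.12, 0, 0, 0, 0, 0],
)

```text
time: 38.12
tcp_pos: [398.1, -268.3, 277.0]
ee_rot: [0.076, 0.997, -0.0, 0.0]
contact_force: [-0.4, -0.7, 0.0]
opening: 0.599
grasp_force: 0.0
```

```bash
python3 look.py|grep top
python3 - <<'E'
from h import *
p,d=get_image("side");cv2.imwrite("pics/side4.png",cv2.resize(p[120:320,230:430],(600,600))[:,:,::-1])
print(robot.observe()["contact_force"])
E
```

```text
top [341. 214.] 275 zmax 42.0 ray [657. -58.] top [656. -58.]
top [295. 219.] 275 zmax 43.0 ray [646.  41.] top [646.  41.]
top [321. 244.] 262 zmax 45.0 ray [590. -14.] top [590. -13.]
top [348. 270.] 272 zmax 42.0 ray [534. -71.] top [534. -71.]
top [300. 276.] 272 zmax 42.0 ray [523.  30.] top [522.  30.]
side [316. 230.] 839 zmax 50.0 ray [ 605. -108.] top [ 601. -101.]
side [291. 243.] 198 zmax 40.0 ray [658. -50.] top [659. -51.]
side [339. 245.] 203 zmax 40.0 ray [536. -64.] top [537. -66.]
side [313. 259.] 208 zmax 39.0 ray [591.  -7.] top [592.  -8.]
side [286. 273.] 210 zmax 40.0 ray [647.  47.] top [648.  48.]
side [337. 276.] 198 zmax 39.0 ray [525.  35.] top [525.  35.]
side [309. 290.] 888 zmax 50.0 ray [582.  88.] top [582.  93.]
[ 0.25209923  0.09997218 -0.23269977]
```

View pics/side4.png

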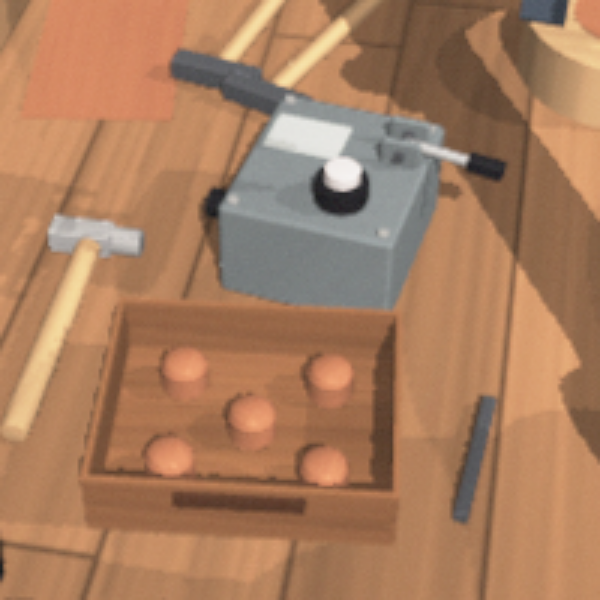

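The lever has fallen forward again (grip at crop (487,165)), so it wasn't really past upright when I let go. I check the hinge position before retrying.

Run:
```python
from h import *
b=np.array([561.9,-257.7,0]);X=np.array([.988,-.152,0]);Y=np.array([.152,.988,0])
H=b-55*X-35*Y+np.array([0,0,112]);print("H",H)
for n in("top","side"):
    print(n,"hinge",proj(n,H).round(1),[ (j,r,proj(n,H+r*(np.sin(.22-j)*X+np.cos(.22-j)*np.array([0,0,1]))).round(1).tolist()) for j,r in((0,30),(0,75),(0,92),(.3,30),(.3,75),(1.9,75),(1.9,92))])
# dark grip blob with lever up (start) and down (now)
z=np.load("pics/top0.npz");z2=np.load("pics/top2.npz");s0=np.load("pics/side0.npz");s2=np.load("pics/side2.npz")
for nm,a,(u0,u1,v0,v1) in(("top up",z,(460,485,260,285)),("side up",s0,(352,370,132,155)),("top dn",z2,(440,465,300,335)),("side dn",s2,(375,402,165,185))):
    m=(a["p"].max(2)<60)[v0:v1,u0:u1];v,u=np.nonzero(m);print(nm,m.sum(),u.mean()+u0,v.mean()+v0,u.min()+u0,u.max()+u0,v.min()+v0,v.max()+v0)
im=np.hstack([cv2.resize(s0["p"][120:200,320:420],(400,320)),cv2.resize(z["p"][240:320,420:520],(400,320))]);im2=np.hstack([cv2.resize(s2["p"][120:200,320:420],(400,320))[:280],cv2.resize(z2["p"][260:340,410:510],(400,320))[:280]])
cv2.imwrite("pics/lev.png",np.vstack([im[:300],im2])[:,:,::-1])
```

```text
H [ 502.24 -283.92  112.  ]
top hinge [458.  282.9] [(0, 30, [462.2, 278.9]), (0, 75, [468.9, 272.5]), (0, 92, [471.6, 270.0]), (0.3, 30, [461.7, 283.4]), (0.3, 75, [467.6, 284.3]), (1.9, 75, [452.3, 320.2]), (1.9, 92, [451.0, 328.6])]
side hinge [365.6 166.5] [(0, 30, [364.0, 157.0]), (0, 75, [361.4, 142.4]), (0, 92, [360.4, 136.6]), (0.3, 30, [367.2, 157.5]), (0.3, 75, [369.8, 143.5]), (1.9, 75, [392.4, 174.5]), (1.9, 92, [398.6, 176.4])]
top up 118 469.47457627118644 272.4830508474576 464 475 266 284
side up 61 360.5245901639344 143.29508196721312 358 363 138 149
top dn 96 453.3958333333333 318.2708333333333 449 457 312 325
side dn 66 391.3181818181818 175.0 386 397 171 179
```

View pics/lev.png

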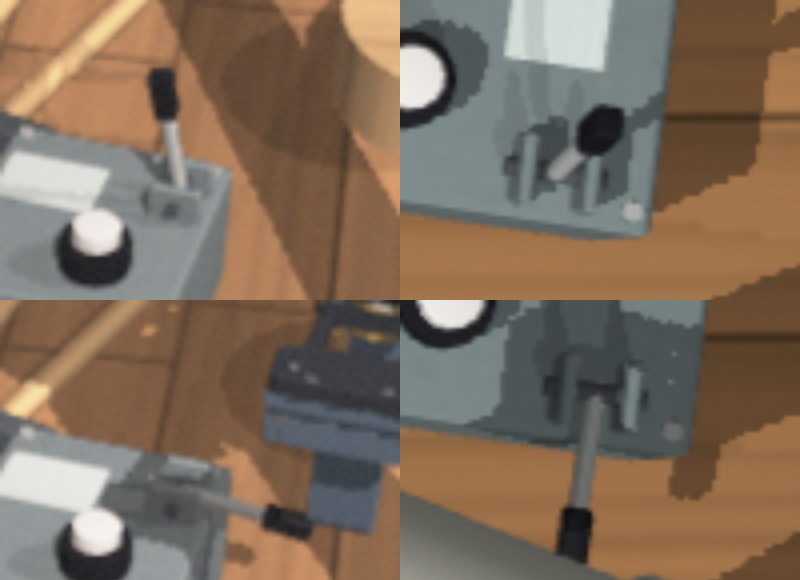

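Hinge and grip match the model to within about 2 mm. In the pre-release picture the lever was still at about 0.3 rad, so it had slipped within the pads. I re-grasp, overtravel past upright, and check the shaft's lean before letting go.

```bash
python3 -c "
from h import *
print(act(431,-273,160,81.3),act(431,-273,86,81.3))"
```

```text
(array([-3.320e-02,  1.000e-04,  1.167e-01]), np.float64(0.018984034573549025)) (array([-3.320e-02,  1.000e-04,  1.907e-01]), np.float64(0.018984034573549025))
```

Call:
send_rows(
  motion=[-0.033, 0, 0.05, 0, 0, 0, -0.033, 0, 0.1, 0, 0, 0, -0.033, 0, 0.14, 0, 0, 0, -0.033, 0, 0.17, 0, 0, 0, -0.033, 0, 0.191, 0, 0, 0, -0.033, 0, 0.191, 0, 0, 0, -0.033, 0, 0.191, 0, 0, 0],
)

```text
time: 39.15
tcp_pos: [430.6, -273.2, 86.4]
ee_rot: [0.076, 0.997, -0.0, 0.0]
contact_force: [0.7, -0.3, -0.2]
opening: 0.601
grasp_force: 0.0
```

Call:
send_rows(
  motion=[0, 0, 0, 0, 0, 0, 0, 0, 0, 0, 0, 0, 0, 0, 0, 0, 0, 0, 0, 0, 0, 0, 0, 0, 0, 0, 0, 0, 0, 0, 0, 0, 0, 0, 0, 0],
  grip=1,
)

```text
time: 39.9
tcp_pos: [430.1, -271.9, 85.9]
ee_rot: [0.076, 0.997, 0.001, -0.0]
contact_force: [4.8, 10.8, 4.9]
opening: 0.153
grasp_force: 30.0
```

Call:
send_rows(
  motion=[0, 0, -0.011, 0, 0, 0, -0.001, 0, -0.022, 0, 0, 0, -0.004, 0, -0.033, 0, 0, 0, -0.0085, 0, -0.0435, 0, 0, 0, -0.015, 0, -0.053, 0, 0, 0, -0.022, 0, -0.0615, 0, 0, 0, -0.0305, 0, -0.069, 0, 0, 0, -0.04, 0, -0.0745, 0, 0, 0],
)

```text
time: 40.9
tcp_pos: [467.7, -277.5, 159.9]
ee_rot: [0.076, 0.997, 0.001, -0.002]
contact_force: [-8.1, 5.9, 1.0]
opening: 0.152
grasp_force: 30.0
```

Run:
```python
from h import *
p,d=get_image("side");cv2.imwrite("pics/side5.png",cv2.resize(p[110:190,320:420],(500,400))[:,:,::-1])
print(robot.observe()["contact_force"],robot.observe()["tcp_pos"])
```

```text
[-8.85726118 10.01960098  6.16745307] [ 469.00723091 -277.76301679  160.51204147]
```

View pics/side5.png

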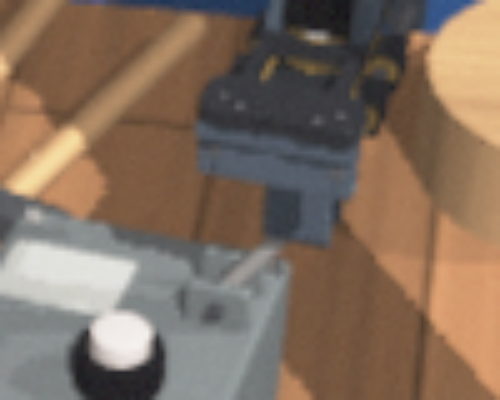

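The pads hold the lever's angle by friction: it lags at about 1.05 rad and slides in the grip. So I turn the tool together with the lever, as a rigid rotation about the hinge (turn about tool y = box y).

Call:
send_rows(
  motion=[-0.0045, 0, -0.003, 0, 5, 0, -0.009, 0, -0.005, 0, 10, 0, -0.0135, 0, -0.007, 0, 15, 0, -0.0185, 0, -0.0085, 0, 20, 0, -0.0235, 0, -0.0095, 0, 25, 0, -0.029, 0, -0.0105, 0, 30, 0, -0.029, 0, -0.0105, 0, 30, 0],
)

```text
time: 41.82
tcp_pos: [498.2, -282.2, 171.6]
ee_rot: [0.073, 0.963, 0.02, -0.26]
contact_force: [-4.4, 10.0, 19.5]
opening: 0.154
grasp_force: 30.0
```

Run:
```python
from h import *
p,d=get_image("side");cv2.imwrite("pics/side6.png",cv2.resize(p[110:190,320:420],(500,400))[:,:,::-1])
s=robot.observe();print(s["contact_force"],s["tcp_pos"],s["q"].round(2))
H=np.array([502.24,-283.92,112]);X=np.array([.988,-.152,0])
for j in(0,.1,.3,.5,.7,1): print(j,[proj("side",H+r*(np.sin(.22-j)*X+np.cos(.22-j)*np.array([0,0,1]))).round(1).tolist() for r in(20,50)])
```

```text
[-1.64384208  8.66640635 16.15241693] [ 498.02850873 -282.2103313   171.62774108] [-0.51  0.74  1.11 -0.18  1.78 -1.92]
0 [[364.5, 160.2], [362.8, 150.6]]
0.1 [[365.2, 160.3], [364.7, 150.7]]
0.3 [[366.7, 160.5], [368.4, 151.4]]
0.5 [[368.1, 161.0], [372.0, 152.7]]
0.7 [[369.4, 161.8], [375.3, 154.5]]
1 [[371.1, 163.2], [379.5, 158.2]]
```

View pics/side6.png

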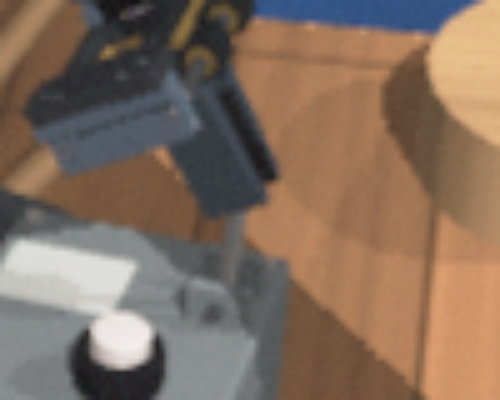

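The shaft now runs from (228,285) to (238,215) in the crop, which is about j = 0.3. I turn another 20° about the hinge.

Call:
send_rows(
  motion=[-0.0045, 0, -0.0027, 0, 5, 0, -0.009, 0, -0.005, 0, 10, 0, -0.014, 0, -0.007, 0, 15, 0, -0.019, 0, -0.0085, 0, 20, 0, -0.019, 0, -0.0085, 0, 20, 0],
)

```text
time: 42.5
tcp_pos: [517.3, -285.2, 169.1]
ee_rot: [0.069, 0.902, 0.033, -0.426]
contact_force: [-14.0, 11.2, 9.7]
opening: 0.148
grasp_force: 30.0
```

Run:
```python
from h import *
p,d=get_image("side");cv2.imwrite("pics/side7.png",cv2.resize(p[110:190,320:420],(500,400))[:,:,::-1])
s=robot.observe();print(s["contact_force"],s["tcp_pos"],s["q"].round(2))
```

```text
[-11.11331367  11.33195717   6.64201993] [ 517.32662688 -285.15110472  169.05538897] [-0.46  0.98  0.79 -0.3   2.2  -1.95]
```

View pics/side7.png

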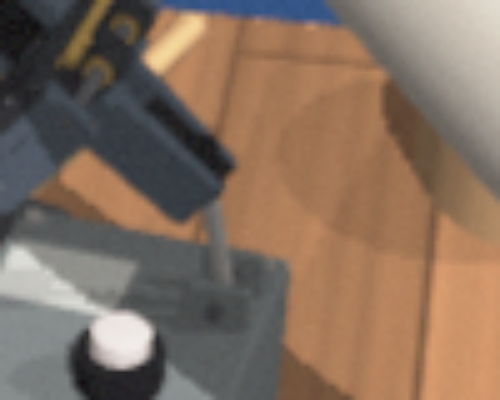

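The shaft now leans back, from (222,280) to (212,205) in the crop (j ≈ 0), and the force shows the lever on its stop. I release and retract along the fingers.

Call:
send_rows(
  motion=[0, 0, 0, 0, 0, 0, 0, 0, 0, 0, 0, 0, 0, 0, 0, 0, 0, 0, 0, 0, 0, 0, 0, 0, 0, 0, -0.02, 0, 0, 0, 0, 0, -0.05, 0, 0, 0, 0, 0, -0.09, 0, 0, 0, 0, 0, -0.12, 0, 0, 0],
  grip=0.4,
)

```text
time: 43.55
tcp_pos: [610.4, -300.4, 247.1]
ee_rot: [0.069, 0.904, 0.032, -0.421]
contact_force: [-0.5, -1.0, -0.0]
opening: 0.6
grasp_force: 0.0
```

Call:
send_rows(
  motion=[0.02, 0, -0.02, 0, 0, 0, 0.03, 0, -0.03, 0, 0, 0, 0.03, 0, -0.03, 0, 0, 0, 0.03, 0, -0.03, 0, 0, 0, 0.03, 0, -0.03, 0, 0, 0, 0.03, 0, -0.03, 0, 0, 0, 0.03, 0, -0.03, 0, 0, 0],
)

```text
time: 44.42
tcp_pos: [604.5, -297.7, 285.3]
ee_rot: [0.068, 0.904, 0.031, -0.42]
contact_force: [-0.6, -0.2, 0.4]
opening: 0.598
grasp_force: 0.0
```

```bash
python3 look.py|grep side
python3 - <<'E'
from h import *
p,d=get_image("side");cv2.imwrite("pics/side8.png",cv2.resize(p[100:320,220:440],(500,500))[:,:,::-1])
s=robot.observe();print(s["contact_force"],s["tcp_pos"],s["q"].round(2),s["time"])
E
```

```text
side [311. 231.] 939 zmax 50.0 ray [ 617. -101.] top [614. -95.]
side [291. 243.] 191 zmax 40.0 ray [659. -51.] top [658. -52.]
side [318. 254.] 401 zmax 40.0 ray [583. -25.] top [584. -25.]
side [286. 273.] 211 zmax 40.0 ray [647.  47.] top [647.  47.]
side [337. 276.] 193 zmax 41.0 ray [526.  35.] top [525.  36.]
side [309. 290.] 859 zmax 50.0 ray [583.  88.] top [583.  93.]
[-0.57131833  0.03835356 -0.55186741] [ 604.51040172 -297.70260961  285.42692568] [-0.43  1.09  0.22 -0.45  2.63 -2.16] 44.575
```

View pics/side8.png

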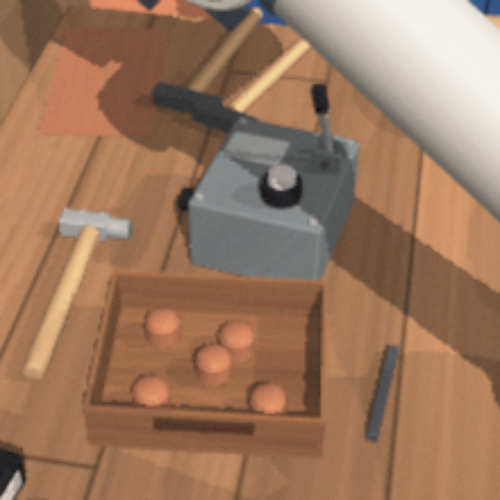

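The lever is up and at rest on its stop (grip at crop (320,97)), and the button is out. All five caps are on the tote floor; one was knocked sideways but it still lies flat, with its top at 40 mm. The arm is clear, so I hand in.

```bash
python3 -c "
from cell import robot
print(robot.close_job())"
```

```text
the job is handed in; nothing more can be done
None
```

I handed the job in at about 45 s: all five caps lie in one layer on the tote floor, the lever is up, and the button is out. The lever fell back on my first lift and stayed up on the second, and no pass or fail verdict was shown.

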